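# Sort two lens rings with a go/no-go plug gauge

### The arm

A 6-joint arm with a two-finger parallel gripper is mounted at the origin on the work surface. World frame = base frame: x ahead of the robot, y to its left, z up, the work surface at z = 0. Lengths are in mm, angles in degrees, forces in N, time in s.
With the tool pointing down it reaches from about 300 to 850 mm from the base axis. Payload 4.2 kg.
Tool frame: the origin (TCP) lies midway between the tips of the shut fingers; the grasp point (between the pads) lies env.hold_point_z behind it (env.hold_point_z is the distance from the TCP to the grasp point, in mm); z points along the fingers, y is the line along which they close (so a half turn about z gives the same grasp; the last joint's range is limited). The gripper opens to 91 mm and grips with 3 to 60 N. Pads are 32 mm wide; open, the fingers measure 118 mm over their backs; the gripper's body (76 mm by 178 mm) begins 60 mm behind the grasp point.
Start: joints at [76.203, 18.312, 89.639, -0, 72.044, -1.146], TCP at [125.932, 561.056, 213.976] pointing down, gripper open.
Joint ranges: [-177.97, 177.97], [-48.28, 115.42], [12.27, 149.76], [-77.06, 257.06], [2.81, 150.46], [-146.56, 146.56]. Speed limits (degrees/s): [147.25, 147.25, 180, 180, 180, 180].

### API

Orientations are given as [roll, pitch, yaw] about the fixed x, y, z axes, in that order (R = Rz(yaw) Ry(pitch) Rx(roll)).
In Python, from workcell import env, viewer, spotter gives the robot as it stands.
- The arm moves only by the tool apply_moves, never from a script. Its arguments are lists of equal length, an entry for each row: "delta_pos": the shift along the world's x, y, z normalised to -1 to 1, where 1 is 120 mm, a list of three; "rot": the turn, a rotation vector about the world's x, y, z normalised to -1 to 1, where 1 is 1.5 rad, a list of three; "hand": the opening, from 0 (shut) to 1 (fully open). A call has 1 to 10 rows; each row is the pose to reach, as a shift and turn from the pose commanded when the call began; what a row does not reach only later rows make up. A row lasts 1/12 s, in which the tool goes at most 41.7 mm and 7.16 degrees, less where a joint would pass 70% of its speed; a pose out of reach is approached as far as the arm can. A call with a number of a shift or a turn outside -1 to 1 is refused whole. A call with a gripper value outside its range is refused whole. The fingers move at their own pace and stop on an object; "newtons" is the grip in N (left out, the last holds). Time passes only in rows, so rows that repeat a pose let the fingers close. It gives the time, the measured TCP pose, the force, the opening and the grip force at its end, in the units of the state.
- env.state(): the state, without advancing time (a new reading comes with each control period).
- viewer.grab_frame(name): name is "scene" or "top" or "wrist"; returns a dict with "pixels" (400x640x3 uint8, red, green, blue), "camera_matrix" (3x3 intrinsics, pixels), "R" (3x3) and "t" (3): a world point X has camera coordinates R X + t; the wrist camera has in their place "mount" (4x4, takes a point from camera to tool coordinates, whose origin is the TCP and whose axes are the flange's). Camera axes: x right, y down, z forward; pixel columns grow to the right and rows downward; lengths in mm; the calibration is good to about 2 mm. The wrist camera is an equidistant fisheye: a pixel r from the principal point sees the ray r / f radians off the axis. A picture is of the moment at which its call begins: read the wrist's pose just before it. There is no depth.
- env.job_done(): hands the job in; it is judged then, once.
Trained networks look in a picture, given as the dict that the camera call returned (one of the last four; its "shot" number tells which), for a name from the list of things; names that differ only in an ending like _2 or _b are one class to them, and where a whole thing is asked for, a point or a joint stands for the part that bears it (a point fixed in the world has none). Each returns a list of dicts, best first, with "score" (0 to 1); they miss things now and then, are a little off and sometimes report something else, mostly with a low value. They report only what shows in the picture. A call takes as long as a camera call. They do not tell look-alikes from the thing itself.
- spotter.trace(picture, query): "mask" (400x640 bool, what is visible of it) and "box" ([centre column, centre row, width, height] in pixels, round what is visible of it).
- spotter.landmark_of(picture, query): "position" ([column, row] in pixels: a listed point, or the origin of a listed thing).
The state is a dict: "time_s": time; "qpos": joint angles; "qvel": joint speeds; "effort": joint torques, N m; "ee_pos": TCP position; "ee_rot": TCP orientation; "force": force on the tool from outside, world axes, zero at the start; "torque": the same for the moment, N m; "gripper_width": finger opening in mm; "gripper_force": force on a finger pad.
Only numpy, scipy, OpenCV 4.12 (cv2) and the standard library are available. Lean on these libraries where they do the work, as an engineer would, in place of code of your own. Each camera call takes 0.05 s, during which the arm holds its last target. There are 200 camera calls.

### The job

Sort the two loose white lens rings with the metal plug gauge: the good ring is the one whose hole passes over the thin go end but is stopped by the thick no-go end, while the oversize ring would slip over both. Leave the good ring level on the gauge, all the way down on the step between the go and no-go ends, and lay the oversize ring flat in the grey reject tray.

Things in the scene. Friction and masses are not known exactly. Their poses are not given: they have to be found in the camera images.
- gauge: Upright stepped plug gauge of bare metal, fixed to the bench. Origin at the centre of its underside, z up along the plug's axis. From the bottom: square dark base 80 x 80 mm, 12 mm thick; thick no-go end, diameter 40 mm, from 12 to 40 mm height; flat step at 40 mm height; thin go end, diameter 26 mm, from 40 to 66 mm; tapered nose from 26 mm down to 8 mm diameter, ending at 80 mm height, so a ring lowered up to about 10 mm off centre is led on.
- ring_good: Good lens ring: white plastic, outside diameter 58 mm, hole diameter 32 mm (thick wall, 13 mm), 26 mm tall, about 50 g, lying flat on the bench with its hole upright. Origin at the centre of its underside, z up along the hole. Put on the gauge, its underside rests on the step, 40 mm above the bench.
- ring_wide: Oversize lens ring: white plastic, the same outside diameter 58 mm and 26 mm tall, but hole diameter 46 mm (thin wall, 6 mm), about 50 g, lying flat on the bench with its hole upright. Origin at the centre of its underside, z up along the hole. On the gauge it would fall past the no-go end to the base.
- tray: Grey open reject tray, fixed to the bench, 160 x 160 mm outside, 24 mm high, walls 4 mm, floor about 4 mm thick. Origin at the centre of its underside, x and y along its sides, z up.
There are look-alikes about, which are no part of the job. What is shaped like the ring_good but orange or red is not meant. Of the things that look like the tray, take the one that is farthest from the robot's base at the start.

How it is judged:
By the outcome, as a careful person would: the job done as asked, in the order asked, and still so for the second after the job is handed in, with the robot touching nothing.
It also fails if it takes over 67 s, if anything falls off the work surface, if the arm or the gripper's body presses on something with over 40 N, if the wrist force passes 120 N, or if a joint passes its speed limit or range.

## Working session

There is one attempt and no reset: what is moved stays moved. The work goes in short steps, Python scripts to look and compute and a tool call to move; the robot and the scene stay as the last step left them, time stands still between calls to the robot, and variables do not carry over. Pictures are saved under pics/ and viewed, at most 12 in all, crops included, and the job is handed in when it is done.

Besides the shell and the picture viewer there is one more tool, called after "Emit:" as name(argument=value, ...) on one line, values as JSON. apply_moves: Moves the arm, as the interface text tells. Its arguments: {"type":"object","properties":{"delta_pos":{"type":"array"},"rot":{"type":"array"},"hand":{"type":"array"},"newtons":{"type":"number"}},"required":["delta_pos","rot","hand"]}

```bash
ls; mkdir -p pics; cat > h.py <<'E'
import numpy as np, cv2
from workcell import env, viewer, spotter
def ray(p,uv,z):
    K=np.array(p["camera_matrix"]);R=np.array(p["R"]);t=np.array(p["t"]).ravel()
    d=R.T@np.linalg.solve(K,[uv[0],uv[1],1]);c=-R.T@t
    return (c+d*(z-c[2])/d[2]).round(1)
def save(p,n): cv2.imwrite("pics/"+n,p["pixels"][:,:,::-1])
E
python3 - <<'E'
from h import *
print(env.state(), env.hold_point_z)
for c in("scene","top"):
    p=viewer.grab_frame(c); save(p,c+"1.png")
    for q,z in(("gauge",0),("ring_good",0),("ring_wide",0),("tray",0)):
        for r in spotter.landmark_of(p,q): print(c,q,'lm',np.round(r["position"],1),round(r["score"],2),ray(p,r["position"],z))
        for r in spotter.trace(p,q): print(c,q,'tr',np.round(r["box"],1),round(r["score"],2))
E
```

```text
pics
{'time_s': 0.0, 'qpos': array([ 7.62027484e+01,  1.83531397e+01,  8.97076583e+01, -4.33399483e-04,
        7.20426432e+01, -1.14419378e+00]), 'qvel': array([ 0.01778639, -0.06684494,  0.01025484,  0.02225144,  0.03031588,
        0.01540837]), 'effort': array([ 1.08465701e-03, -4.12456262e+01, -2.31978607e+01,  7.28525408e-02,
        4.54800075e-02, -1.69033751e-04]), 'ee_pos': array([125.81547856, 560.54551753, 213.09676776]), 'ee_rot': array([-1.79896571e+02, -1.65361350e-03,  1.67347075e+02]), 'force': array([-0.09579985, -0.75415317, -0.3561056 ]), 'torque': array([ 0.0121491 ,  0.01364942, -0.00688277]), 'gripper_force': 0.0, 'gripper_width': 91.0335132787132} 18.8
scene gauge lm [379.9 207. ] 0.93 [594.1  79.4   0. ]
scene gauge tr [379.6 204.   47.6  49.4] 0.6
scene ring_good lm [324.  358.9] 0.93 [ 642.2 -265.     0. ]
scene ring_good lm [311.8 304.6] 0.88 [ 578.6 -189.     0. ]
scene ring_good lm [258.3 376.2] 0.76 [ 565.3 -337.8    0. ]
scene ring_good tr [256.4 373.6  38.5  40.2] 0.95
scene ring_good tr [315.6 302.   35.9  41.3] 0.75
scene ring_good tr [323.2 360.6  
[... 440 characters left out ...]
1.3 142.8  37.8  35.1] 0.57
top ring_good lm [396.1 153.3] 0.8 [ 580.8 -194.1    0. ]
top ring_good lm [428.9 126.7] 0.69 [ 646.  -269.8    0. ]
top ring_good lm [455.  160.7] 0.66 [ 567.2 -329.9    0. ]
top ring_good tr [427.9 126.8  28.4  26.8] 0.96
top ring_good tr [395.5 149.8  25.3  29.8] 0.87
top ring_good tr [458.1 160.4  28.1  29.3] 0.73
top ring_wide lm [423.1 212.2] 0.63 [ 445.9 -256.5    0. ]
top ring_wide lm [426.  128.7] 0.38 [ 641.  -263.1    0. ]
top ring_wide tr [422.9 210.8  25.8  22.7] 0.84
top tray lm [201.  261.9] 0.7 [320.  241.4   0. ]
top tray lm [194.8 156.8] 0.61 [559.5 269.5  -0. ]
top tray tr [199.3 259.5  79.6  79.3] 0.75
top tray tr [194.4 154.2  79.8  77.3] 0.69
```

```bash
python3 - <<'E'
from h import *
a=cv2.imread("pics/scene1.png")[60:400,180:460];b=cv2.imread("pics/top1.png")[90:310,140:490]
a=cv2.resize(a,(490,595));b=cv2.resize(b,(310*350//350,195))
cv2.imwrite("pics/c1.png",a)
c=cv2.imread("pics/top1.png")[90:310,140:490]; cv2.imwrite("pics/c2.png",cv2.resize(c,(795,500),interpolation=cv2.INTER_CUBIC))
E
```

```text
(no output)
```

View pics/c1.png

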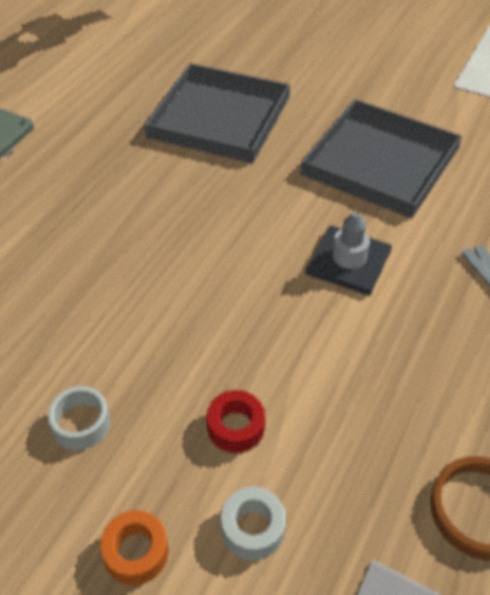

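View pics/c2.png

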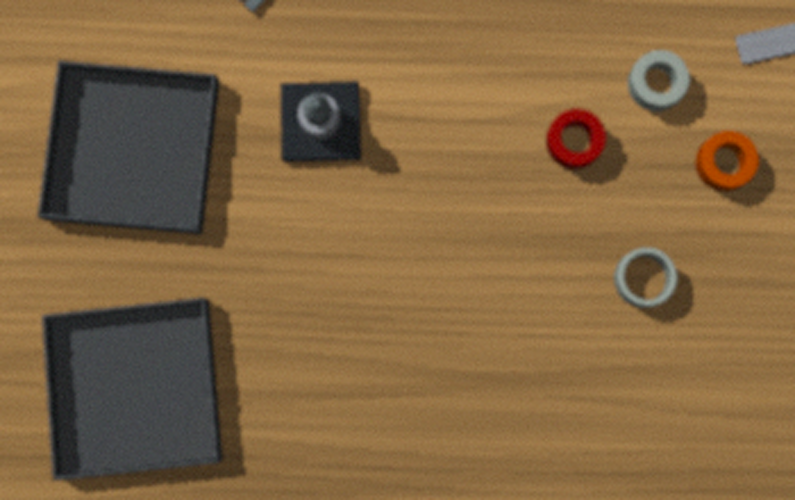

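The white rings are the thick-walled one at top-view (428,127), which is ring_good, and the thin-walled one at (423,212), which is ring_wide. The look-alikes for ring_good are the red ring at (396,152) and the orange ring at (457,160). The trays are at (195,157), the farther one at about 620 mm, and (200,260) at about 400 mm. I choose the white thick ring at (428,127) and the tray at (195,157).

```bash
python3 - <<'E'
from h import *
p=viewer.grab_frame("top"); s=viewer.grab_frame("scene")
for nm,pic in(("top",p),("scene",s)):
    R=np.array(pic["R"]);print(nm,-R.T@np.array(pic["t"]).ravel())
    for q in("ring_good","ring_wide","gauge","tray"):
        for r in spotter.trace(pic,q):
            m=r["mask"];c=np.argwhere(m).mean(0)[::-1]
            h={"ring_good":13,"ring_wide":13,"gauge":6,"tray":12}[q]
            (x,y,w,hh)=r["box"];print(q,c.round(1),pic["pixels"][m].mean(0).round(),ray(pic,(x,y),h), round(r["score"],2), cv2.minAreaRect(np.argwhere(m)[:,::-1].astype(np.float32))[2])
im=p["pixels"][105:155,405:455][:,:,::-1]
cv2.imwrite("pics/c3.png",cv2.resize(im,(500,500),interpolation=cv2.INTER_CUBIC))
E
```

```text
top [ 323.42638189  -19.1360553  1131.75193585]
ring_good [392.8 150.9] [121.  25.  15.] [ 583.  -188.2   13. ] 0.9 45.0
ring_good [428.7 125.1] [126. 128. 115.] [ 645.8 -267.4   13. ] 0.85 90.0
ring_good [459.4 159.8] [149.  65.   6.] [ 568.5 -333.2   13. ] 0.84 63.43495178222656
ring_wide [422.  208.5] [122. 124. 113.] [ 445.6 -254.9   13. ] 0.56 72.89727020263672
gauge [280.2 142.7] [52. 54. 55.] [599.4  73.9   6. ] 0.56 87.87889862060547
tray [196.3 154.1] [61. 63. 63.] [561.3 262.4  12. ] 0.94 5.572197437286377
tray [196.8 260.2] [62. 63. 65.] [326.5 243.2  12. ] 0.61 84.92039489746094
scene [ 774.77727678 -530.77353645  685.38768233]
ring_good [314.6 300.5] [134.  36.  31.] [ 585.  -185.1   13. ] 0.9 90.0
ring_good [324.4 359.3] [151. 155. 146.] [ 647.7 -272.2   13. ] 0.87 0.0
ring_good [256.4 373.1] [167.  89.  38.] [ 564.1 -337.1   13. ] 0.7 90.0
ring_wide [224.6 298.9] [133. 137. 129.] [ 448.5 -255.4   13. ] 0.58 75.96376037597656
gauge [379.4 206.3] [75. 77. 77.] [589.   79.8   6. ] 0.95 30.963756561279297
tray [397.4 150.3] [77. 78. 78.] [563.  253.3  12. ] 0.9 21.037511825561523
tray [304.2 124.4] [78. 79. 78.] [326.7 231.2  12. ] 0.67 14.03624439239502
tray [323.8 358.8] [151. 155. 147.] [ 644.6 -268.1   12. ] 0.22 11.309932708740234
```

View pics/c3.png

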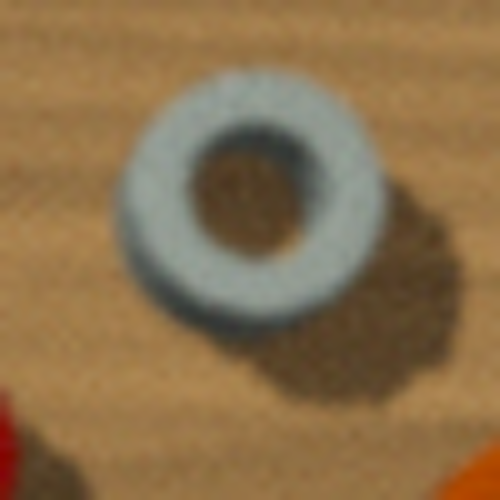

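White thick-walled ring, top face centred at crop (252,195), which is pixel (430,124.5). The choice is confirmed, so I'm moving there.

Emit:
apply_moves(delta_pos=[[0.62,-0.985,0],[0.62,-0.985,0],[0.62,-0.985,0],[0.62,-0.985,0]], rot=[[0,0,0],[0,0,0],[0,0,0],[0,0,0]], hand=[1,1,1,1])

```text
time_s: 1.73
ee_pos: [201.7, 438.6, 213.9]
ee_rot: [-179.8, 0.1, 167.3]
force: [0.2, -0.2, -0.8]
gripper_width: 91.1
gripper_force: 0.0
```

Emit:
apply_moves(delta_pos=[[0.62,-0.985,0],[0.62,-0.985,0],[0.62,-0.985,0],[0.62,-0.985,0]], rot=[[0,0,0],[0,0,0],[0,0,0],[0,0,0]], hand=[1,1,1,1])

```text
time_s: 2.07
ee_pos: [276.0, 320.8, 214.1]
ee_rot: [-179.9, 0.1, 167.2]
force: [-0.4, 1.3, -0.5]
gripper_width: 91.2
gripper_force: 0.0
```

Emit:
apply_moves(delta_pos=[[0.62,-0.985,0],[0.62,-0.985,0],[0.62,-0.985,0],[0.62,-0.985,0]], rot=[[0,0,0],[0,0,0],[0,0,0],[0,0,0]], hand=[1,1,1,1])

```text
time_s: 2.4
ee_pos: [350.9, 202.9, 214.3]
ee_rot: [-179.9, 0.1, 167.2]
force: [-1.2, 1.9, -0.7]
gripper_width: 91.2
gripper_force: 0.0
```

Emit:
apply_moves(delta_pos=[[0.62,-0.985,0],[0.62,-0.985,0],[0.62,-0.985,0],[0.62,-0.985,0]], rot=[[0,0,0],[0,0,0],[0,0,0],[0,0,0]], hand=[1,1,1,1])

```text
time_s: 2.73
ee_pos: [425.9, 84.5, 214.3]
ee_rot: [-179.9, 0.1, 167.2]
force: [0.4, 0.7, 0.1]
gripper_width: 91.0
gripper_force: 0.0
```

Emit:
apply_moves(delta_pos=[[0.61,-0.98,0],[0.61,-0.98,0],[0.61,-0.98,0],[0.61,-0.98,0]], rot=[[0,0,0],[0,0,0],[0,0,0],[0,0,0]], hand=[1,1,1,1])

```text
time_s: 3.07
ee_pos: [499.5, -33.6, 214.0]
ee_rot: [-179.9, 0.2, 167.2]
force: [0.7, 0.7, 0.1]
gripper_width: 91.4
gripper_force: 0.0
```

Emit:
apply_moves(delta_pos=[[0.61,-0.98,0],[0.61,-0.98,0],[0.61,-0.98,0],[0.61,-0.98,0]], rot=[[0,0,0],[0,0,0],[0,0,0],[0,0,0]], hand=[1,1,1,1])

```text
time_s: 3.4
ee_pos: [572.4, -151.3, 213.5]
ee_rot: [-179.9, 0.1, 167.2]
force: [-0.4, -0.4, 0.4]
gripper_width: 91.1
gripper_force: 0.0
```

Emit:
apply_moves(delta_pos=[[0.61,-0.98,0],[0.61,-0.98,0],[0.61,-0.98,0],[0.61,-0.98,-0.7],[0.61,-0.98,-0.7],[0.61,-0.98,-0.7]], rot=[[0,0,0],[0,0,0],[0,0,0],[0,0,0],[0,0,0],[0,0,0]], hand=[1,1,1,1,1,1])

```text
time_s: 3.9
ee_pos: [638.9, -263.3, 121.0]
ee_rot: [179.8, -0.9, 167.3]
force: [-1.8, 1.9, -1.7]
gripper_width: 91.1
gripper_force: 0.0
```

```bash
cat >> h.py <<'E'
from scipy.spatial.transform import Rotation as Ro
def wray(p,s,uv,z):
    K=np.array(p["camera_matrix"]);M=np.array(p["mount"])
    v=np.array([(uv[0]-K[0,2])/K[0,0],(uv[1]-K[1,2])/K[1,1]]);th=np.hypot(*v)
    d=np.r_[v/max(th,1e-9)*np.sin(th),np.cos(th)]
    T=Ro.from_euler("xyz",s["ee_rot"],degrees=True).as_matrix()
    c=T@M[:3,3]+s["ee_pos"];d=T@M[:3,:3]@d
    return (c+d*(z-c[2])/d[2]).round(1)
def wlook(q,z,n):
    s=env.state();p=viewer.grab_frame("wrist");save(p,n);print(s["ee_pos"].round(1),s["ee_rot"].round(1),s["time_s"],p["camera_matrix"])
    for r in spotter.landmark_of(p,q): print(q,'lm',np.round(r["position"],1),round(r["score"],2),wray(p,s,r["position"],0))
    for r in spotter.trace(p,q):
        m=r["mask"];cs,_=cv2.findContours(m.astype(np.uint8),cv2.RETR_EXTERNAL,cv2.CHAIN_APPROX_NONE)
        c=max(cs,key=len)[:,0];w=np.array([wray(p,s,u,z) for u in c])[:,:2].astype(np.float32)
        print(q,'tr',np.round(r["box"],1),round(r["score"],2),'circle at z',cv2.minEnclosingCircle(w),'mean',w.mean(0),p["pixels"][m].mean(0).round())
    return p,s
E
python3 - <<'E'
from h import *
wlook("ring_good",26,"w1.png")
E
```

```text
[ 638.9 -263.3  121. ] [179.8  -0.9 167.3] 3.9 [[309.70691629   0.         316.43195918]
 [  0.         309.70691629 198.97457034]
 [  0.           0.           1.        ]]
ring_good lm [311.9 204.3] 0.88 [ 648.  -268.6    0. ]
ring_good lm [226.5 139.4] 0.71 [ 565.7 -334.7    0. ]
ring_good tr [311.5 209.2  65.3  65. ] 0.97 circle at z ((643.1135864257812, -268.2711181640625), 31.214834213256836) mean [ 642.205   -267.70828] [198. 201. 189.]
ring_good tr [221.6 142.6  61.9  60.8] 0.76 circle at z ((564.5154418945312, -333.7729187011719), 30.830671310424805) mean [ 564.4235  -333.75412] [182.  91.  14.]
ring_good tr [387.  122.9  69.7  70. ] 0.59 circle at z ((581.6419067382812, -187.39691162109375), 29.747610092163086) mean [ 582.0386  -187.40558] [194.  49.  31.]
```

View pics/w1.png

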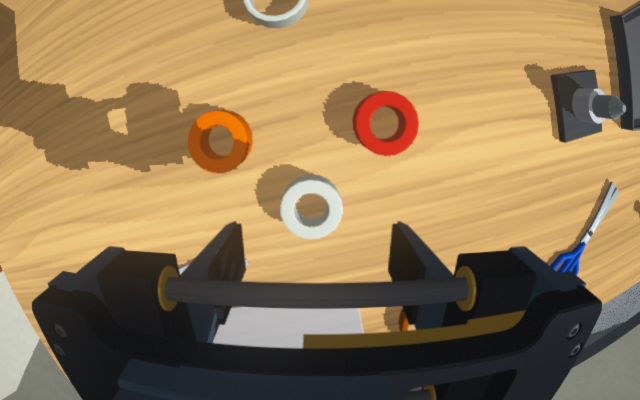

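The wrist view shows the white ring at (311,209) ahead of the fingers, the red one at (387,123) and the orange at (221,142). The ring is at about (643.5,-268).

Emit:
apply_moves(delta_pos=[[0,-0.03,0],[0,-0.03,0],[0,-0.03,-0.2],[0,-0.03,-0.4],[0,-0.03,-0.6],[0,-0.03,-0.7],[0,-0.03,-0.7],[0,-0.03,-0.7]], rot=[[0,0,0],[0,0,0],[0,0,0],[0,0,0],[0,0,0],[0,0,0],[0,0,0],[0,0,0]], hand=[1,1,1,1,1,1,1,1])

```text
time_s: 4.72
ee_pos: [643.7, -268.2, 47.2]
ee_rot: [-180.0, 0.1, 167.4]
force: [0.0, -0.2, -0.4]
gripper_width: 91.1
gripper_force: 0.0
```

```bash
python3 - <<'E'
from h import *
wlook("ring_good",26,"w2.png")
E
```

```text
[ 643.7 -268.2   47.2] [-1.800e+02  1.000e-01  1.674e+02] 4.7167 [[309.70691629   0.         316.43195918]
 [  0.         309.70691629 198.97457034]
 [  0.           0.           1.        ]]
ring_good lm [409.2 114.4] 0.96 [ 580.5 -185.1    0. ]
ring_good lm [201.5 140.5] 0.65 [ 565.4 -336.2    0. ]
ring_good tr [416.2 118.7  91.4  88.7] 0.96 circle at z ((581.7999877929688, -187.95001220703125), 30.5225887298584) mean [ 581.81    -188.21773] [199.  48.  31.]
ring_good tr [316.8 228.5  80.4  84.2] 0.86 circle at z ((641.96044921875, -267.457763671875), 31.62053108215332) mean [ 641.4073  -267.54437] [170. 173. 162.]
ring_good tr [195.6 144.3  87.2  85.7] 0.67 circle at z ((565.2257690429688, -333.2337646484375), 32.04448318481445) mean [ 564.4009 -332.7169] [172.  84.  14.]
```

Emit:
apply_moves(delta_pos=[[-0.005,0.005,-0.15],[-0.005,0.005,-0.3],[-0.005,0.005,-0.345],[-0.005,0.005,-0.345],[-0.005,0.005,-0.345],[-0.005,0.005,-0.345],[-0.005,0.005,-0.345],[-0.005,0.005,-0.345],[-0.005,0.005,-0.345],[-0.005,0.005,-0.345]], rot=[[0,0,0],[0,0,0],[0,0,0],[0,0,0],[0,0,0],[0,0,0],[0,0,0],[0,0,0],[0,0,0],[0,0,0]], hand=[1,1,1,1,0.5,0.5,0.5,0.5,0.5,0.5], newtons=15)

```text
time_s: 5.7
ee_pos: [642.8, -267.7, 5.2]
ee_rot: [-180.0, 0.1, 167.4]
force: [-0.9, 0.0, 1.8]
gripper_width: 57.8
gripper_force: 15.0
```

Emit:
apply_moves(delta_pos=[[0,0,0],[0,0,0],[0,0,0],[0,0,0],[0,0,0],[0,0,0]], rot=[[0,0,0],[0,0,0],[0,0,0],[0,0,0],[0,0,0],[0,0,0]], hand=[0.4,0.4,0.4,0.4,0.4,0.4])

```text
time_s: 6.2
ee_pos: [642.8, -267.7, 5.2]
ee_rot: [-180.0, 0.1, 167.4]
force: [0.1, -0.5, 5.2]
gripper_width: 57.4
gripper_force: 15.0
```

Emit:
apply_moves(delta_pos=[[0,0,0.3],[0,0,0.6],[0,0,0.95],[0,0,0.95],[0,0.3,0.95],[0,0.6,0.95],[0,0.95,0.95],[0,0.95,0.95]], rot=[[0,0,0],[0,0,0],[0,0,0],[0,0,0],[0,0,0],[0,0,0],[0,0,0],[0,0,0]], hand=[0.4,0.4,0.4,0.4,0.4,0.4,0.4,0.4])

```text
time_s: 6.87
ee_pos: [641.7, -146.5, 117.7]
ee_rot: [179.8, -0.2, 167.6]
force: [-0.7, -0.1, -1.2]
gripper_width: 57.8
gripper_force: 15.0
```

Emit:
apply_moves(delta_pos=[[0.05,0.3,0],[0.05,0.6,0],[0.1,0.95,0],[0.1,0.95,0]], rot=[[0,0,0],[0,0,0],[0,0,0],[0,0,0]], hand=[0.4,0.4,0.4,0.4])

```text
time_s: 7.2
ee_pos: [654.7, -32.6, 117.7]
ee_rot: [179.8, -0.1, 167.6]
force: [-0.3, -0.5, 1.0]
gripper_width: 58.0
gripper_force: 15.0
```

Emit:
apply_moves(delta_pos=[[0.05,0.3,0.1],[0.05,0.6,0.3],[0.1,0.95,0.3],[0.1,0.95,0.3],[0.1,0.95,0.3],[0.1,0.95,0.3]], rot=[[0,0,0],[0,0,0],[0,0,0],[0,0,0],[0,0,0],[0,0,0]], hand=[0.4,0.4,0.4,0.4,0.4,0.4])

```text
time_s: 7.7
ee_pos: [666.0, 74.2, 153.5]
ee_rot: [-179.9, -0.1, 167.4]
force: [0.2, -1.1, 0.3]
gripper_width: 57.9
gripper_force: 15.0
```

```bash
python3 - <<'E'
from h import *
wlook("gauge",12,"w3.png")
E
```

```text
[666.   74.2 153.5] [-1.799e+02 -1.000e-01  1.674e+02] 7.7 [[309.70691629   0.         316.43195918]
 [  0.         309.70691629 198.97457034]
 [  0.           0.           1.        ]]
gauge tr [300.1 121.9  96.9  96.3] 0.61 circle at z ((595.4686889648438, 71.7181167602539), 54.676944732666016) mean [595.37555   72.267006] [122. 118. 114.]
```

View pics/w3.png

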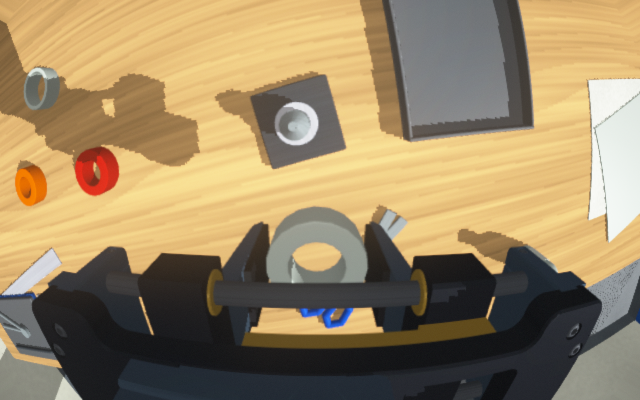

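The gauge base runs from about (250,76) to (345,168), the plug circle is centred near (296,123), and the ring sits between the pads at (317,255).

```bash
python3 - <<'E'
from h import *
s=env.state();p=viewer.grab_frame("wrist");print(s["ee_pos"],s["ee_rot"])
im=p["pixels"];g=im[60:180,235:360].astype(int).mean(2)
cr=im[85:165,256:336][:,:,::-1];cv2.imwrite("pics/c4.png",cv2.resize(cr,(560,560),interpolation=cv2.INTER_NEAREST))
print(wray(p,s,(296,123),40),wray(p,s,(296,126.5),80))
m=((g>110)&(im[60:180,235:360].max(2).astype(int)-im[60:180,235:360].min(2)<25)).astype(np.uint8)
n,l,st,c=cv2.connectedComponentsWithStats(m)
for i in range(1,n):
  if st[i,4]>60: print(st[i],c[i]+[235,60],wray(p,s,c[i]+[235,60],40))
q=spotter.trace(p,"gauge")
for r in q:
  cs,_=cv2.findContours(r["mask"].astype(np.uint8),0,1);w=np.array([wray(p,s,u,12)[:2] for u in max(cs,key=len)[:,0]],np.float32);print(cv2.minAreaRect(w))
E
```

```text
[666.16142072  72.89241994 153.82961924] [-1.79961624e+02 -7.50918489e-02  1.67256528e+02]
[595.5  70.7  40. ] [596.6  73.2  80. ]
[  41   41   44   45 1447] [298.68970283 122.8569454 ] [595.9  73.2  40. ]
((733.7530517578125, 58.57887268066406), (116.43917846679688, 94.79447937011719), 77.2722396850586)
```

View pics/c4.png

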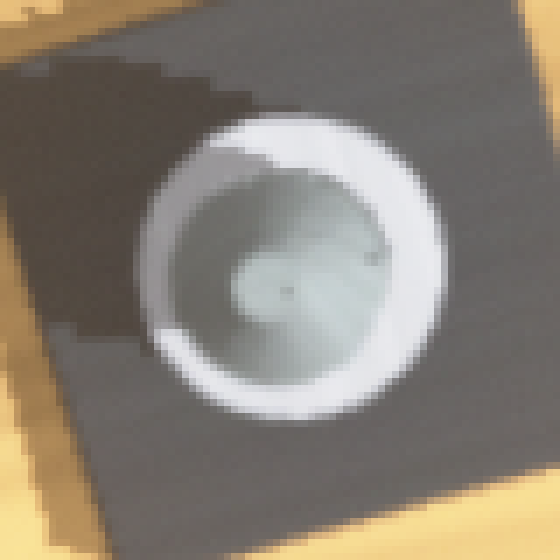

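The step circle centres at crop (292,265) and the nose at (288,290), giving a gauge axis at about (596.2,73).

Emit:
apply_moves(delta_pos=[[-0.25,0,0],[-0.5,0,0],[-0.583,0,0],[-0.583,0,0],[-0.583,0,-0.2],[-0.583,0,-0.4],[-0.583,0,-0.4],[-0.583,0,-0.4]], rot=[[0,0,0],[0,0,0],[0,0,0],[0,0,0],[0,0,0],[0,0,0],[0,0,0],[0,0,0]], hand=[0.4,0.4,0.4,0.4,0.4,0.4,0.4,0.4])

```text
time_s: 8.62
ee_pos: [597.0, 74.1, 105.7]
ee_rot: [-180.0, -0.1, 167.3]
force: [0.5, -0.3, -0.1]
gripper_width: 58.1
gripper_force: 15.0
```

```bash
python3 - <<'E'
from h import *
s=env.state();print(s["ee_pos"],s["force"])
p=viewer.grab_frame("wrist")
cv2.imwrite("pics/c5.png",cv2.resize(p["pixels"][140:340,200:440][:,:,::-1],(720,600)))
E
```

```text
[596.96449146  74.05019062 105.74849585] [ 0.51632429 -0.3019     -0.06173445]
```

View pics/c5.png

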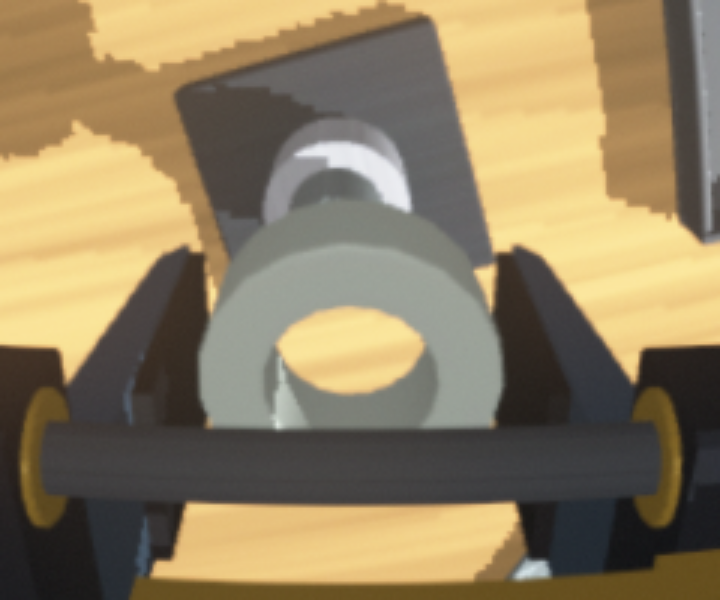

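```bash
python3 - <<'E'
from h import *
s=env.state();p=viewer.grab_frame("wrist")
print(wray(p,s,(312.7,201),40),wray(p,s,(316.7,255.5),s["ee_pos"][2]+20))
E
```

```text
[589.   74.2  40. ] [593.   76.5 127. ]
```

Emit:
apply_moves(delta_pos=[[-0.006,-0.012,-0.1],[-0.006,-0.012,-0.17],[-0.006,-0.012,-0.24],[-0.006,-0.012,-0.24]], rot=[[0,0,0],[0,0,0],[0,0,0],[0,0,0]], hand=[0.4,0.4,0.4,0.4])

```text
time_s: 9.05
ee_pos: [595.2, 72.9, 76.6]
ee_rot: [-180.0, -0.1, 167.3]
force: [-0.5, 0.8, -0.6]
gripper_width: 57.8
gripper_force: 15.0
```

Emit:
apply_moves(delta_pos=[[0,0,-0.03],[0,0,-0.06],[0,0,-0.09],[0,0,-0.09]], rot=[[0,0,0],[0,0,0],[0,0,0],[0,0,0]], hand=[0.4,0.4,0.4,0.4])

```text
time_s: 9.38
ee_pos: [595.4, 72.9, 66.4]
ee_rot: [-180.0, -0.1, 167.3]
force: [-1.4, 0.2, -1.0]
gripper_width: 57.8
gripper_force: 15.0
```

Emit:
apply_moves(delta_pos=[[0,0,-0.04],[0,0,-0.08],[0,0,-0.12],[0,0,-0.15],[0,0,-0.17],[0,0,-0.17]], rot=[[0,0,0],[0,0,0],[0,0,0],[0,0,0],[0,0,0],[0,0,0]], hand=[0.4,0.4,0.4,0.4,0.4,0.4])

```text
time_s: 9.88
ee_pos: [595.1, 72.9, 45.6]
ee_rot: [-180.0, -0.1, 167.3]
force: [-3.6, -2.3, -2.3]
gripper_width: 57.6
gripper_force: 15.0
```

Emit:
apply_moves(delta_pos=[[0,0,0],[0,0,0],[0,0,0],[0,0,0],[0,0,0],[0,0,0]], rot=[[0,0,0],[0,0,0],[0,0,0],[0,0,0],[0,0,0],[0,0,0]], hand=[0.7,0.8,1,1,1,1])

```text
time_s: 10.38
ee_pos: [596.2, 73.1, 46.8]
ee_rot: [180.0, 0.0, 167.4]
force: [0.6, 0.2, -0.3]
gripper_width: 90.5
gripper_force: 0.0
```

Emit:
apply_moves(delta_pos=[[0,0,0.2],[0,0,0.4],[0,0,0.7],[0,0,0.95],[0,0,0.95],[-0.2,-0.3,0.95],[-0.4,-0.6,0.95],[-0.5,-0.9,0.95],[-0.5,-0.9,0.95]], rot=[[0,0,0],[0,0,0],[0,0,0],[0,0,0],[0,0,0],[0,0,0],[0,0,0],[0,0,0],[0,0,0]], hand=[1,1,1,1,1,1,1,1,1])

```text
time_s: 11.13
ee_pos: [532.7, -40.0, 160.4]
ee_rot: [-179.8, -0.1, 167.1]
force: [-0.2, 1.3, 0.5]
gripper_width: 91.3
gripper_force: 0.0
```

```bash
python3 - <<'E'
from h import *
p=viewer.grab_frame("scene");a=p["pixels"][165:245,340:420][:,:,::-1]
q=viewer.grab_frame("top");b=q["pixels"][105:185,240:320][:,:,::-1]
cv2.imwrite("pics/c6.png",cv2.resize(np.hstack([a,b]),(800,400),interpolation=cv2.INTER_CUBIC))
print(env.state()["ee_pos"])
for pic,n in((p,"scene"),(q,"top")):
  for r in spotter.landmark_of(pic,"ring_good"): print(n,np.round(r["position"],1),round(r["score"],2),ray(pic,r["position"],40))
E
```

```text
[535.5503863  -36.05574246 160.66514116]
scene [258.4 377.2] 0.87 [ 578.5 -350.2   40. ]
scene [379.8 194.8] 0.82 [591.6  74.6  40. ]
scene [313.6 303.2] 0.7 [ 591.4 -205.3   40. ]
top [455.8 158.3] 0.83 [ 564.  -320.7   40. ]
top [394.  153.5] 0.74 [ 571.1 -183.3   40. ]
top [279.3 135.5] 0.73 [604.9  73.4  40. ]
```

View pics/c6.png

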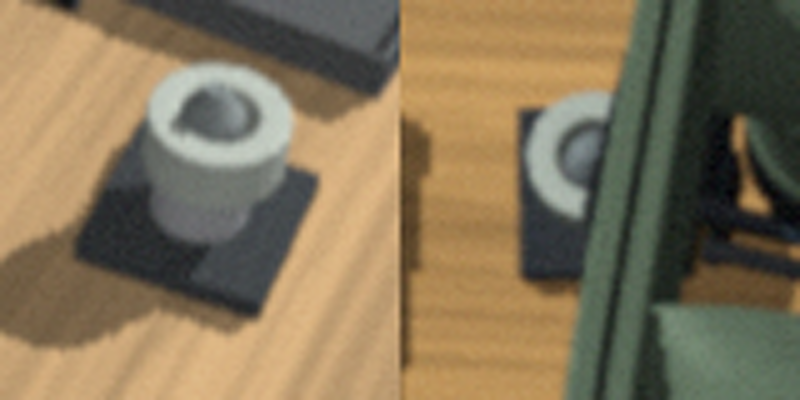

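The left crop shows the ring at (220,120), sitting level on the step with the plug through it. Next is the oversize ring.

Emit:
apply_moves(delta_pos=[[-0.12,-0.3,0],[-0.25,-0.6,0],[-0.37,-0.91,0],[-0.37,-0.91,0]], rot=[[0,0,0],[0,0,0],[0,0,0],[0,0,0]], hand=[1,1,1,1])

```text
time_s: 11.67
ee_pos: [490.2, -147.9, 160.3]
ee_rot: [-179.8, -0.0, 167.2]
force: [-0.3, 0.5, 0.3]
gripper_width: 91.1
gripper_force: 0.0
```

Emit:
apply_moves(delta_pos=[[-0.12,-0.3,0],[-0.25,-0.6,0],[-0.37,-0.91,-0.2],[-0.37,-0.91,-0.5],[-0.37,-0.91,-0.5],[-0.37,-0.91,-0.5],[-0.37,-0.91,-0.5]], rot=[[0,0,0],[0,0,0],[0,0,0],[0,0,0],[0,0,0],[0,0,0],[0,0,0]], hand=[1,1,1,1,1,1,1])

```text
time_s: 12.25
ee_pos: [448.7, -252.6, 101.5]
ee_rot: [180.0, 0.1, 167.5]
force: [-0.6, 0.5, 0.1]
gripper_width: 91.3
gripper_force: 0.0
```

```bash
python3 - <<'E'
from h import *
wlook("ring_wide",26,"w4.png")
E
```

```text
[ 448.7 -252.6  101.5] [1.800e+02 1.000e-01 1.675e+02] 12.25 [[309.70691629   0.         316.43195918]
 [  0.         309.70691629 198.97457034]
 [  0.           0.           1.        ]]
ring_wide tr [311.2 199.2  70.6  73. ] 0.9 circle at z ((442.0113220214844, -255.58065795898438), 31.08347511291504) mean [ 442.12048 -254.81088] [177. 179. 167.]
```

View pics/w4.png

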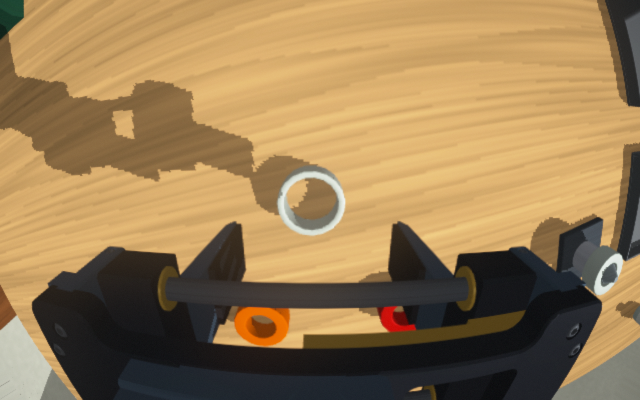

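The wrist view shows the white thin-walled ring at (311,202) and the good ring on the gauge at (605,272). The oversize ring is at about (444,-255).

Emit:
apply_moves(delta_pos=[[-0.04,-0.02,0],[-0.04,-0.02,-0.2],[-0.04,-0.02,-0.4],[-0.04,-0.02,-0.6],[-0.04,-0.02,-0.75],[-0.04,-0.02,-0.8],[-0.04,-0.02,-0.8],[-0.04,-0.02,-0.8]], rot=[[0,0,0],[0,0,0],[0,0,0],[0,0,0],[0,0,0],[0,0,0],[0,0,0],[0,0,0]], hand=[1,1,1,1,1,1,1,1])

```text
time_s: 13.07
ee_pos: [442.8, -256.1, 5.4]
ee_rot: [-180.0, 0.1, 167.4]
force: [-0.3, -0.6, 0.6]
gripper_width: 91.3
gripper_force: 0.0
```

Emit:
apply_moves(delta_pos=[[0,0,0],[0,0,0],[0,0,0],[0,0,0],[0,0,0],[0,0,0],[0,0,0],[0,0,0]], rot=[[0,0,0],[0,0,0],[0,0,0],[0,0,0],[0,0,0],[0,0,0],[0,0,0],[0,0,0]], hand=[0.4,0.4,0.4,0.4,0.4,0.4,0.4,0.4], newtons=12)

```text
time_s: 13.73
ee_pos: [442.4, -255.9, 4.9]
ee_rot: [-180.0, 0.0, 167.4]
force: [-0.9, -0.0, 4.9]
gripper_width: 57.4
gripper_force: 12.0
```

Emit:
apply_moves(delta_pos=[[0,0,0.3],[0,0,0.6],[0,0,0.98],[0,0,0.98],[0.05,0.3,0.98],[0.1,0.6,0.98],[0.2,0.86,0.98],[0.2,0.86,0.98]], rot=[[0,0,0],[0,0,0],[0,0,0],[0,0,0],[0,0,0],[0,0,0],[0,0,0],[0,0,0]], hand=[0.4,0.4,0.4,0.4,0.4,0.4,0.4,0.4])

```text
time_s: 14.4
ee_pos: [467.0, -148.3, 121.8]
ee_rot: [179.9, -0.0, 167.6]
force: [0.5, -0.5, -1.8]
gripper_width: 57.6
gripper_force: 12.0
```

Emit:
apply_moves(delta_pos=[[0.06,0.3,0.1],[0.13,0.6,0.3],[0.2,0.86,0.4],[0.2,0.86,0.4]], rot=[[0,0,0],[0,0,0],[0,0,0],[0,0,0]], hand=[0.4,0.4,0.4,0.4])

```text
time_s: 14.73
ee_pos: [493.3, -45.4, 172.6]
ee_rot: [179.8, 0.3, 167.6]
force: [-0.1, -0.5, -0.4]
gripper_width: 57.6
gripper_force: 12.0
```

Emit:
apply_moves(delta_pos=[[0.06,0.3,0],[0.13,0.6,0],[0.2,0.86,0],[0.2,0.86,0]], rot=[[0,0,0],[0,0,0],[0,0,0],[0,0,0]], hand=[0.4,0.4,0.4,0.4])

```text
time_s: 15.07
ee_pos: [515.5, 57.5, 169.4]
ee_rot: [179.9, 0.0, 167.6]
force: [0.2, -0.2, 0.3]
gripper_width: 57.9
gripper_force: 12.0
```

Emit:
apply_moves(delta_pos=[[0.06,0.3,0],[0.13,0.6,0],[0.2,0.86,0],[0.2,0.86,0]], rot=[[0,0,0],[0,0,0],[0,0,0],[0,0,0]], hand=[0.4,0.4,0.4,0.4])

```text
time_s: 15.4
ee_pos: [539.8, 160.5, 169.2]
ee_rot: [179.9, 0.0, 167.5]
force: [0.6, -0.5, 0.4]
gripper_width: 57.6
gripper_force: 12.0
```

Emit:
apply_moves(delta_pos=[[0.06,0.3,0],[0.13,0.6,0],[0.2,0.86,0],[0.2,0.86,0],[0.2,0.86,0],[0.2,0.86,0]], rot=[[0,0,0],[0,0,0],[0,0,0],[0,0,0],[0,0,0],[0,0,0]], hand=[0.4,0.4,0.4,0.4,0.4,0.4])

```text
time_s: 15.9
ee_pos: [561.9, 258.3, 169.3]
ee_rot: [-179.9, -0.1, 167.3]
force: [0.1, -0.3, -0.7]
gripper_width: 57.6
gripper_force: 12.0
```

```bash
python3 - <<'E'
from h import *
p,s=wlook("tray",24,"w5.png")
E
```

```text
[561.9 258.3 169.3] [-1.799e+02 -1.000e-01  1.673e+02] 15.9 [[309.70691629   0.         316.43195918]
 [  0.         309.70691629 198.97457034]
 [  0.           0.           1.        ]]
tray lm [318.7 179.2] 0.95 [560.6 261.9   0. ]
tray tr [268.6  36.5 162.5  73. ] 0.62 circle at z ((359.20001220703125, 249.4499969482422), 89.86766815185547) mean [377.76285 242.51892] [106. 106. 105.]
tray tr [314.5 180.8 165.7 159.6] 0.58 circle at z ((561.3919067382812, 261.272216796875), 111.75482940673828) mean [549.4594  268.19876] [109. 109. 109.]
```

View pics/w5.png

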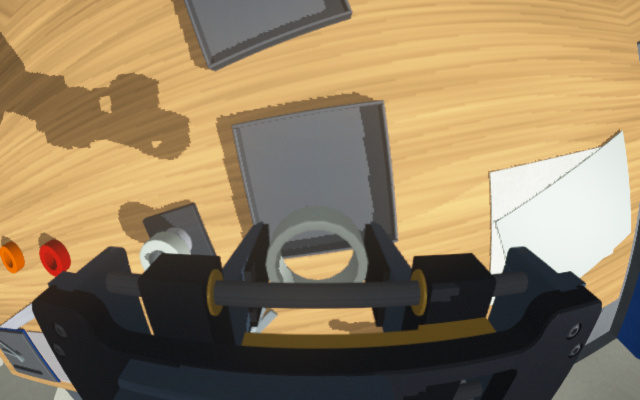

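The far tray is centred around (318,179), and ring_wide is held above it.

Emit:
apply_moves(delta_pos=[[0,0.02,-0.2],[0,0.02,-0.45],[0,0.02,-0.7],[0,0.02,-0.9],[0,0.02,-0.95],[0,0.02,-0.95]], rot=[[0,0,0],[0,0,0],[0,0,0],[0,0,0],[0,0,0],[0,0,0]], hand=[0.4,0.4,0.4,0.4,0.4,0.4])

```text
time_s: 16.55
ee_pos: [561.0, 261.1, 54.6]
ee_rot: [-179.9, -0.2, 167.3]
force: [0.0, -0.0, -0.9]
gripper_width: 57.3
gripper_force: 12.0
```

Emit:
apply_moves(delta_pos=[[0,0,-0.08],[0,0,-0.16],[0,0,-0.24],[0,0,-0.31],[0,0,-0.36],[0,0,-0.365],[0,0,-0.365]], rot=[[0,0,0],[0,0,0],[0,0,0],[0,0,0],[0,0,0],[0,0,0],[0,0,0]], hand=[0.4,0.4,0.4,0.4,0.4,0.4,0.4])

```text
time_s: 17.13
ee_pos: [562.0, 262.6, 11.9]
ee_rot: [-180.0, -0.0, 167.4]
force: [0.0, 0.1, -0.9]
gripper_width: 57.4
gripper_force: 12.0
```

Emit:
apply_moves(delta_pos=[[0,0,-0.02],[0,0,-0.02],[0,0,-0.02],[0,0,-0.02],[0,0,-0.02],[0,0,-0.02],[0,0,-0.02],[0,0,-0.02],[0,0,-0.02]], rot=[[0,0,0],[0,0,0],[0,0,0],[0,0,0],[0,0,0],[0,0,0],[0,0,0],[0,0,0],[0,0,0]], hand=[0.4,0.4,0.4,0.8,1,1,1,1,1])

```text
time_s: 17.88
ee_pos: [562.3, 262.6, 10.1]
ee_rot: [180.0, 0.0, 167.3]
force: [-0.0, -0.3, 1.2]
gripper_width: 90.7
gripper_force: 0.0
```

Emit:
apply_moves(delta_pos=[[0,0,0.2],[0,0,0.4],[0,0,0.7],[0,0,0.95],[0,0,0.95],[0,0.3,0.95],[0,0.6,0.95],[0,0.95,0.95],[0,0.95,0.95],[0,0.95,0.95]], rot=[[0,0,0],[0,0,0],[0,0,0],[0,0,0],[0,0,0],[0,0,0],[0,0,0],[0,0,0],[0,0,0],[0,0,0]], hand=[1,1,1,1,1,1,1,1,1,1])

```text
time_s: 18.72
ee_pos: [561.6, 378.5, 123.0]
ee_rot: [-180.0, -0.0, 167.5]
force: [0.6, -1.1, -0.1]
gripper_width: 91.4
gripper_force: 0.0
```

```bash
python3 - <<'E'
from h import *
p=viewer.grab_frame("scene")
cv2.imwrite("pics/c7.png",cv2.resize(p["pixels"][100:240,330:470][:,:,::-1],(600,600),interpolation=cv2.INTER_CUBIC))
print(env.state()["ee_pos"],env.state()["force"])
E
```

```text
[561.65456136 376.92304406 123.09842467] [-0.250903   -0.65911972 -0.42951276]
```

View pics/c7.png

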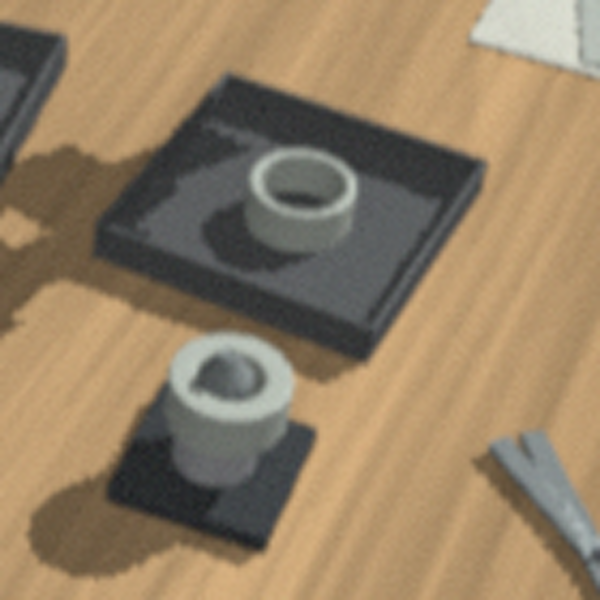

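The crop shows the oversize ring flat in the far tray at (300,200) and the good ring level on the gauge's step at (230,390), with the arm clear of both.

```bash
python3 -c "
from workcell import env
print(env.job_done())"
```

```text
the job is handed in; nothing more can be done
None
```

The good ring sits level on the gauge's step and the oversize ring lies flat in the far grey tray; I handed the job in at about 19 s, and no verdict was shown.

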